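Dispense one tealight and slide it into the orange lantern

ROBOT

A 6-joint arm with a two-finger parallel gripper is mounted at the origin on the work surface. World frame = base frame: x ahead of the robot, y to its left, z up, the work surface at z = 0. Lengths are in m, angles in rad, forces in N, time in s.
With the tool pointing down it reaches from about 0.375 to 0.975 m from the base axis. Payload 3.8 kg.
Tool frame: the origin (TCP) lies at the very end of the fingers, on their centre line; the grasp point (between the pads) lies bot.tcp_to_grasp behind it (bot.tcp_to_grasp is the distance from the TCP to the grasp point, in m); z points along the fingers, x is the direction in which the jaws open and shut, and the axes are right-handed (so a half turn about z gives the same grasp; the last joint's range is limited). The gripper opens to 88 mm and grips with 3 to 60 N. Pads are 18 mm wide; open, the fingers measure 123 mm over their backs; the gripper's body (75 mm by 187 mm) begins 45 mm behind the grasp point.
Start: joints at [-1.342, 0.264, 1.604, -0, 1.274, -0.037], TCP at [0.177, -0.651, 0.213] pointing down, gripper open.
Joint ranges: [-2.63, 2.63], [-0.94, 2.18], [0.31, 2.57], [-1.31, 4.45], [0, 2.66], [-2.55, 2.55]. Speed limits (rad/s): [2.57, 2.57, 3.14, 3.14, 3.14, 3.14].

INTERFACE

Orientations are given as a unit quaternion [w, x, y, z].
In Python, from plant import sensors, camera, bot, models gives the robot as it stands.
- The arm moves only by the tool play_rows, never from a script. Its argument "steps" is one flat list of numbers, 6 for each row, row after row: the shift along the tool's x, y, z in units of 40 mm (1.0 is 40 mm), then the turn, a rotation vector about the tool's x, y, z in units of 5 degrees (1.0 is 5 degrees). A call has 1 to 8 rows; each row is the pose to reach, as a shift and turn from the pose measured when the call began, along the tool's axes at that moment; what a row does not reach only later rows make up. A row lasts 1/12 s, in which the tool goes at most 41.7 mm and 7.16 degrees, less where a joint would pass 70% of its speed; a pose out of reach is approached as far as the arm can. A call with a gripper value outside its range is refused whole. "fingers" is the opening in per cent of the stroke, from 0 (shut) to 100 (fully open), set as the call begins (left out, the last holds). The fingers move at their own pace and stop on an object; "grip_force" is the grip in N (left out, the last holds). Time passes only in rows, so rows that repeat a pose let the fingers close. It gives the time, the measured TCP pose, the force and the opening at its end, in the units of the state.
- sensors.get_obs(): the state, without advancing time (a new reading comes with each control period).
- camera(name): name is "scene" or "top" or "wrist"; returns a dict with "image" (420x560x3 uint8, blue, green, red), "camera_matrix" (3x3 intrinsics, pixels), "eye" and "orientation" of the camera in the world. Camera axes: x right, y down, z forward; pixel columns grow to the right and rows downward; lengths in m; the calibration is good to about 2 mm. A picture is of the moment at which its call begins. There is no depth.
- bot.hand_in(): hands the job in, once; it reports no verdict.
Trained networks look in a picture, given as the dict that the camera call returned (one of the last four; its "shot" number tells which), for a name from the list of things; names that differ only in an ending like _2 or _b are one class to them, and where a whole thing is asked for, a point or a joint stands for the part that bears it (a point fixed in the world has none). Each returns a list of dicts, best first, with "p" (0 to 1); they miss things now and then, are a little off and sometimes report something else, mostly with a low value. They report only what shows in the picture. A call takes as long as a camera call. They do not tell look-alikes from the thing itself.
- models.silhouettes(query, picture): "pixels" (420x560 bool, what is visible of it) and "extent" ([left, top, right, bottom] in pixels, round what is visible of it).
The state is a dict: "time_s": time; "qpos": joint angles; "qd": joint speeds; "effort": joint torques, N m; "eef_pos": TCP position; "tool_rot": TCP orientation; "force": force on the tool from outside, world axes, zero at the start; "torque": the same for the moment, N m; "width": finger opening in m.
Only numpy, scipy, OpenCV 4.12 (cv2) and the standard library are available. Lean on these libraries where they do the work, as an engineer would, in place of code of your own. Each camera call takes 0.05 s, during which the arm holds its last target. There are 200 camera calls.

TASK

Press the red plunger of the tealight dispenser all the way down once, so that a single tealight comes out, and let it come back up. Then, with the fingertips only, gently nudge that tealight aside across the table and in through the open side of the orange lantern until it stands in the middle of it. Do not pinch, lift or tip the tealight, let no second one out, and leave the lanterns and everything else where they stand.

Things in the scene. Friction and masses are not known exactly. Their poses are not given: they have to be found in the camera images.
- dispenser: Tealight dispenser, fixed to the table. Origin: on the table under the axis of its square slotted magazine (47 x 47 mm, 98 tall, filled with five tealights). Tealights come out along its own -x axis. All in mm: base plate 3 thick, 64 wide, x = -27 to +188. Behind the magazine a gear housing 61 wide, 83 tall, x = 23 to 130, with the plunger on top, then a tail 30 tall.
- gate (a point): Gate in the magazine's front, where the tealight comes out: middle of its lower edge, 23 mm in front of the dispenser's origin, 3 above the table. x axis as the dispenser's (tealights come out to -x). Behind it a slide 34 mm wide, 4 to 18 above the table, is moved by the plunger; when let up it goes back in and the next tealight drops into its place.
- eject_spot (a point): Point on the table where the middle of the ejected tealight comes to rest, up to 15 mm farther out if pressed fast: 89 mm in front of the dispenser's origin (x = -89 mm there). The slide's front reaches to 19 mm short of it at full stroke.
- plunger_top (a point): Middle of the top of the red plunger head (flat disc 30 mm across, head 36 mm). In the dispenser's frame at x = 95 mm, y = 0; 150 mm above the table when up, 110 when fully pressed. Pressed straight down.
- plunger (a joint): How far the plunger is pressed down, m: 0 up, 0.040 fully down at a hard stop. A return spring pushes it up by itself: about 3 N at the top, 7 N at the bottom, and 1 to 4 N more while moving.
- tealight_1: The lowest tealight in the magazine, the one that comes out first: round aluminium cup with white wax, 38 mm diameter, 16 mm tall, about 16 g. Origin: centre of its underside (3 mm above the table in the magazine, 0 on the table). z axis up.
- tealight_2: The next tealight, above it in the magazine, same size and origin. It must stay in the dispenser.
- orange_lantern: Orange ceramic lantern: ribbed half-round pumpkin shell with no floor, loose, about 380 g, 56 mm tall (stalk to 68). Origin: on the table on the shell's axis, the middle of the lantern. The shell (inner radius 49 mm, outer 65) covers 81 degrees either side of its own +x axis; its -x side, towards the robot, and its top are open. It stands left or right of the dispenser.
- green_lantern: The green lantern, same shape and size as the orange one; leave it alone. Origin: centre of its underside (axis of the shell).
- red_candle: Red pillar candle, 54 mm diameter, 90 mm tall; leave alone. Origin: centre of its underside.
- orange_candle: Pale orange pillar candle, 60 mm diameter, 75 mm tall; leave alone. Origin: centre of its underside.
- red_paint: Red paint pot with white cap, 40 mm diameter, 63 mm tall; leave alone. Origin: centre of its underside.
- blue_paint: Blue paint pot with white cap, same size; leave alone. Origin: centre of its underside.
- silver_paint: Silver paint pot with black cap, same size; leave alone. Origin: centre of its underside.
- glass_bowl: Glass bowl, 120 mm diameter, 50 mm tall; leave alone. Origin: centre of its underside.
There are look-alikes about, which are no part of the job. Of the things that look like the dispenser, take the one that is farthest from the robot's base at the start.

How it is judged:
By the outcome, as a careful person would: the job done as asked, in the order asked, and still so for the second after the job is handed in, with the robot touching nothing.
It also fails if it takes over 58 s, if anything falls off the work surface, if the arm or the gripper's body presses on something with over 40 N, if the wrist force passes 120 N, or if a joint passes its speed limit or range.

## Working session

There is one attempt and no reset: what is moved stays moved. The work goes in short steps, Python scripts to look and compute and a tool call to move; the robot and the scene stay as the last step left them, time stands still between calls to the robot, and variables do not carry over. Pictures are saved under pics/ and viewed, about 8 in all and at most 12, crops included, and the job is handed in when it is done.

Besides the shell and the picture viewer there is one more tool, called as name(argument=value, ...) on one line, values as JSON. play_rows: Moves the arm, as the interface text tells. Its arguments: {"type":"object","properties":{"steps":{"type":"array"},"fingers":{"type":"number"},"grip_force":{"type":"number"}},"required":["steps"]}

```bash
mkdir -p pics; ls
python3 - <<'E'
from plant import sensors, camera, bot, models
import cv2, json
print(sensors.get_obs()); print(bot.tcp_to_grasp)
for n in ["scene","top"]:
    p=camera(n); cv2.imwrite(f"pics/{n}0.png",p["image"]); print(n,p["camera_matrix"],p["eye"],p["orientation"])
    for q in ["dispenser","orange_lantern","green_lantern","plunger_top"]:
        for d in models.silhouettes(q,p)[:4]: print(q,d["p"],d["extent"])
E
```

```text
pics
{'time_s': 0.0, 'qpos': array([-1.34190243e+00,  2.64737244e-01,  1.60532880e+00, -1.78758873e-05,
        1.27371613e+00, -3.68982740e-02]), 'qd': array([-6.67511728e-04, -6.16174601e-04,  2.04477359e-03, -2.35167585e-05,
       -8.32742411e-04, -1.31693385e-03]), 'effort': array([ 1.08231805e-03, -5.02103341e+01, -3.56877244e+01,  7.28922151e-02,
        2.91321968e-02, -1.61265307e-04]), 'eef_pos': array([ 0.17712701, -0.65056486,  0.2116232 ]), 'tool_rot': array([-6.89759198e-04,  7.94568203e-01, -6.07173922e-01, -8.50184514e-04]), 'force': array([-0.4176616 , -0.5822892 ,  0.09172386]), 'torque': array([-0.01686148, -0.03904766, -0.04286334]), 'width': 0.08816777862007129}
0.0187
scene [[527.01367974   0.         280.49823556]
 [  0.         527.01367974 208.29757788]
 [  0.           0.           1.        ]] [1.36778047 0.58625812 0.87532874] [-0.22252171  0.42198088  0.78245674 -0.40022204]
dispenser 0.98 [297.1, 180.5, 354.6, 253.4]
dispenser 0.88 [159.8, 222.6, 243.5, 304.1]
dispenser 0.73 [219.0, 143.0, 285.1, 203.3]
dispenser 0.58 [392.9, 179.0, 459.6, 250.8]
orange_
[... 152 characters left out ...]
 [186.8, 225.7, 201.9, 250.8]
plunger_top 0.43 [240.5, 142.8, 249.9, 159.0]
top [[486.42719768   0.         277.40880628]
 [  0.         486.42719768 209.55010968]
 [  0.           0.           1.        ]] [0.30596402 0.01526559 1.44055895] [-0.02783652  0.71132372 -0.70131331  0.03746104]
dispenser 0.88 [150.3, 252.6, 188.7, 334.8]
dispenser 0.7 [233.9, 203.4, 261.6, 280.0]
dispenser 0.56 [285.1, 97.5, 321.2, 169.2]
dispenser 0.55 [328.2, 230.6, 371.3, 303.8]
orange_lantern 0.75 [334.0, 155.3, 377.4, 177.8]
green_lantern 0.75 [223.9, 129.1, 266.9, 153.4]
plunger_top 0.58 [354.4, 252.8, 368.7, 271.8]
plunger_top 0.51 [237.0, 229.1, 251.5, 244.5]
plunger_top 0.42 [158.9, 283.6, 168.1, 297.0]
```

Run:
```python
import cv2
for n in ["scene","top"]:
    a=cv2.imread(f"pics/{n}0.png"); cv2.imwrite(f"pics/{n}0b.png",cv2.resize(a,(800,600),interpolation=cv2.INTER_CUBIC))
```

```text
(no output)
```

View pics/top0b.png

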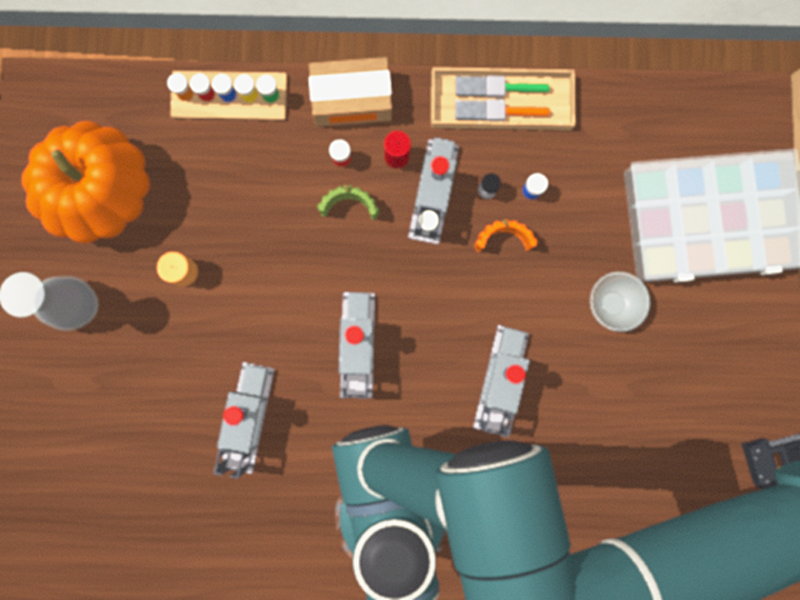

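View pics/scene0b.png

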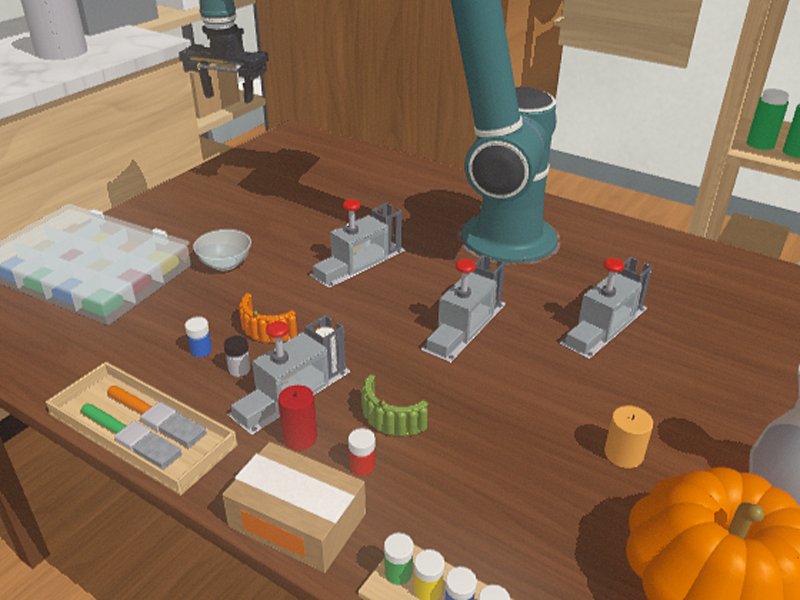

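The top view (800-px scale) shows four dispenser look-alikes, at (434,190), (357,345), (502,380) and (244,420). The one at (434,190) is farthest from the base. It also holds white tealights and stands between the green lantern (347,203) and the orange one (507,238), so it fits the description. I'll measure it next.

```bash
cat > h.py <<'E'
import numpy as np, cv2
from scipy.spatial.transform import Rotation as R
from plant import sensors, camera, bot, models
def rot(q): return R.from_quat(np.r_[q[1:],q[0]]).as_matrix()
def ray(p,uv):
    uv=np.atleast_2d(uv).astype(float)
    d=np.c_[uv,np.ones(len(uv))]@np.linalg.inv(p["camera_matrix"]).T
    return np.array(p["eye"]),d@rot(p["orientation"]).T
def onz(p,uv,z):
    e,d=ray(p,uv); return (e+d*((z-e[2])/d[:,2])[:,None])
def proj(p,X):
    c=(np.atleast_2d(X)-p["eye"])@rot(p["orientation"]); c=c@p["camera_matrix"].T
    return c[:,:2]/c[:,2:]
def tri(p1,u1,p2,u2):
    e1,d1=ray(p1,u1);e2,d2=ray(p2,u2);d1=d1[0]/np.linalg.norm(d1);d2=d2[0]/np.linalg.norm(d2)
    s=np.linalg.lstsq(np.c_[d1,-d2],e2-e1,rcond=None)[0]
    a=e1+s[0]*d1;b=e2+s[1]*d2; return (a+b)/2,np.linalg.norm(a-b)
def red(p,box):
    x0,y0,x1,y1=box; im=p["image"][y0:y1,x0:x1]; h=cv2.cvtColor(im,cv2.COLOR_BGR2HSV)
    m=(((h[...,0]<6)|(h[...,0]>174))&(h[...,1]>170)&(h[...,2]>120)).astype(np.uint8)
    n,l,s,c=cv2.connectedComponentsWithStats(m); k=1+np.argmax(s[1:,4]); return c[k]+[x0,y0],s[k]
def todo(target,R_t=None):
    """shift (40mm units) and turn (5deg units) in tool axes from the current pose"""
    o=sensors.get_obs();M=rot(o["tool_rot"]);s=M.T@(np.array(target)-o["eef_pos"])/.04
    t=np.zeros(3) if R_t is None else R.from_matrix(M.T@R_t).as_rotvec(degrees=True)/5
    return np.round(np.r_[s,t],3)
def down(jx):  # tool down, jaw axis along jx
    x=np.array([jx[0],jx[1],0.])/np.hypot(*jx[:2]);z=np.array([0,0,-1.]);return np.c_[x,np.cross(z,x),z]
E
python3 - <<'E'
from h import *
t=camera("top");s=camera("scene")
a,sa=red(t,(295,100,325,130)); b,sb=red(s,(180,218,210,240)); print(a,sa,b,sb)
print("plunger",tri(t,a,s,b), onz(t,a,.148),onz(s,b,.148))
for q in ["dispenser","orange_lantern"]:
    for d in models.silhouettes(q,t)[:4]:
        x0,y0,x1,y1=d["extent"]; 
        if y1<185:
            m=d["pixels"].astype(np.uint8); print(q,d["p"],d["extent"],cv2.minAreaRect(cv2.findNonZero(m)))
# magazine top/white tealight top in top view
for nm,p,bx in(("t",t,(285,140,315,172)),("s",s,(210,215,245,250))):
    x0,y0,x1,y1=bx;h=cv2.cvtColor(p["image"][y0:y1,x0:x1],cv2.COLOR_BGR2HSV);m=((h[...,1]<50)&(h[...,2]>200)).astype(np.uint8)
    n,l,st,c=cv2.connectedComponentsWithStats(m);k=1+np.argmax(st[1:,4]);print(nm,c[k]+[x0,y0],st[k],onz(p,c[k]+[x0,y0],.083))
# lantern fit in both views
from scipy.optimize import least_squares
import itertools
def orange(p,bx):
    x0,y0,x1,y1=bx;h=cv2.cvtColor(p["image"],cv2.COLOR_BGR2HSV);m=(h[...,0]>4)&(h[...,0]<20)&(h[...,1]>190)&(h[...,2]>90)
    o=np.zeros_like(m);o[y0:y1,x0:x1]=m[y0:y1,x0:x1];return o
mt=orange(t,(325,150,385,182));ms=orange(s,(160,198,214,244));print(mt.sum(),ms.sum())
def render(p,x,y,th):
    im=np.zeros((420,560),np.uint8);A=th+np.radians(np.linspace(-81,81,28));P=[]
    for i in range(27):
        q=[[x+r*np.cos(A[j]),y+r*np.sin(A[j]),z] for j in(i,i+1) for r in(.050,.063) for z in(0,.054)]
        cv2.fillConvexPoly(im,np.round(cv2.convexHull(proj(p,q).astype(np.float32))*16).astype(np.int32),1,shift=4)
    return im>0
def cost(v):
    c=0
    for p,m in((t,mt),(s,ms)):
        r=render(p,*v);c+=1-(r&m).sum()/(r|m).sum()
    return c
from scipy.optimize import differential_evolution
c0=onz(t,[[355,172]],0)[0];print(c0)
r=differential_evolution(cost,[(c0[0]-.06,c0[0]+.06),(c0[1]-.05,c0[1]+.05),(-.7,.7)],seed=0,maxiter=40,popsize=10);print("lantern",r.x,r.fun)
E
```

```text
[307.76 115.55] [  8  10  11  12 100] [193.68794326 230.08510638] [  6   7  16  11 141]
plunger (array([ 0.68472741, -0.08100503,  0.14533752]), np.float64(0.00045793824276719276)) [[ 0.68380822 -0.08061947  0.148     ]] [[ 0.68729723 -0.07880102  0.148     ]]
dispenser 0.64 [288.4, 98.6, 317.9, 170.6] ((303.7878112792969, 132.990234375), (21.93071174621582, 71.1700439453125), 12.094757080078125)
orange_lantern 0.66 [333.8, 154.5, 377.6, 173.1] ((353.3209533691406, 163.73367309570312), (19.534883499145508, 41.15463638305664), 88.36341857910156)
t [299.64666667 153.78666667] [  8   7  14  14 150] [[ 0.59155387 -0.06328002  0.083     ]]
s [226.42553191 231.74468085] [11 15 13  6 47] [[ 0.58732932 -0.06789709  0.083     ]]
423 592
[ 0.55624678 -0.23491705  0.        ]
lantern [ 0.53784069 -0.22576255  0.0498342 ] 0.535932841157896
```

Run:
```python
from h import *
print(todo([.56,-.14,.33],down([0,-1])))
```

```text
[-9.8210e+00 -1.2589e+01 -2.9270e+00 -0.0000e+00 -1.0000e-03  3.0460e+00]
```

play_rows(steps=[-0.6, -0.75, -0.4, 0, 0, 0.5, -1.2, -1.5, -0.8, 0, 0, 1, -1.8, -2.25, -1.2, 0, 0, 1.5, -2.4, -3.05, -1.6, 0, 0, 2, -3, -3.85, -2, 0, 0, 2.5, -3.6, -4.6, -2.4, 0, 0, 3, -4.2, -5.4, -2.7, 0, 0, 3.05, -4.8, -6.2, -2.93, 0, 0, 3.05], fingers=0, grip_force=10)

```text
time_s: 1.37
eef_pos: [0.3658, -0.4014, 0.3316]
tool_rot: [-0.0, -0.707, 0.708, -0.001]
force: [0.6, -0.8, 0.1]
width: 0.0372
```

Run:
```python
from h import *
print(sensors.get_obs()["eef_pos"],todo([.56,-.14,.33],down([0,-1])))
```

```text
[ 0.36578869 -0.40142361  0.33156017] [-6.542 -4.847  0.034 -0.02  -0.024 -0.015]
```

play_rows(steps=[-0.8, -0.6, 0, 0, 0, 0, -1.6, -1.2, 0, 0, 0, 0, -2.4, -1.8, 0, 0, 0, 0, -3.2, -2.4, 0, 0, 0, 0, -4, -3, 0, 0, 0, 0, -4.85, -3.6, 0, 0, 0, 0, -5.7, -4.2, 0, 0, 0, 0, -6.5, -4.85, 0.03, 0, 0, 0])

```text
time_s: 2.03
eef_pos: [0.5609, -0.1396, 0.3309]
tool_rot: [0.0, -0.707, 0.707, -0.002]
force: [0.1, 0.2, -0.1]
width: 0.0004
```

Run:
```python
from h import *
p=camera("wrist");o=sensors.get_obs();print(o["eef_pos"],o["width"],p["eye"],p["camera_matrix"][0,0]);cv2.imwrite("pics/w1.png",p["image"])
np.savez("w1.npz",**{k:p[k] for k in("image","camera_matrix","eye","orientation")})
print("proj",proj(p,[[.684,-.0805,.15],[.591,-.063,.083],[.503,-.045,0],[.538,-.226,0]]))
for q in ["orange_lantern","plunger_top","dispenser"]:
    for d in models.silhouettes(q,p)[:3]: print(q,d["p"],d["extent"])
```

```text
[ 0.56500044 -0.13361642  0.32988249] 0.0006494294806315155 [ 0.63672912 -0.13899558  0.50378747] 312.81138828236897
proj [[226.32848611  71.58797455]
 [225.78576825 155.17580231]
 [226.65492678 203.1789046 ]
 [336.32869511 182.10982735]]
orange_lantern 0.76 [298.1, 142.6, 384.8, 188.8]
plunger_top 0.71 [207.2, 54.5, 243.7, 92.4]
plunger_top 0.49 [130.8, 309.0, 138.5, 318.1]
plunger_top 0.23 [138.3, 4.4, 203.8, 61.3]
dispenser 0.89 [296.7, 267.4, 361.1, 387.6]
dispenser 0.76 [121.8, 232.1, 177.5, 376.3]
dispenser 0.76 [37.0, 307.9, 76.1, 397.2]
```

View pics/w1.png

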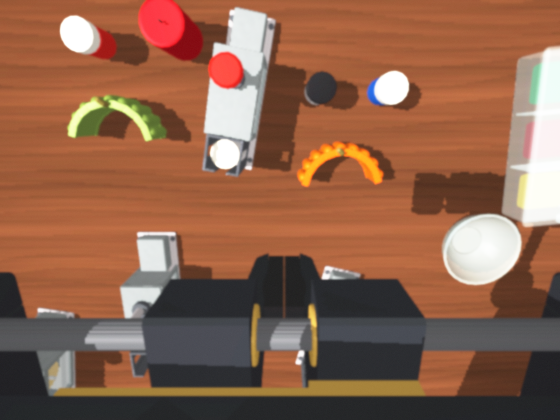

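The wrist view shows the chosen dispenser, with white tealights in its magazine at (225,154) and its plunger at (226,71). The orange lantern is at (341,165), opening towards the robot. Predicted and seen pixels agree to about 1 px. Next I'll refine the lantern and dispenser poses with this view.

```bash
cat > fit.py <<'E'
from h import *
from scipy.optimize import differential_evolution
def orange(p,bx):
    x0,y0,x1,y1=bx;h=cv2.cvtColor(p["image"],cv2.COLOR_BGR2HSV);m=(h[...,0]>3)&(h[...,0]<22)&(h[...,1]>205)&(h[...,2]>110)
    o=np.zeros_like(m);o[y0:y1,x0:x1]=m[y0:y1,x0:x1];return cv2.morphologyEx(o.astype(np.uint8),cv2.MORPH_CLOSE,np.ones((3,3)))>0
def render(p,x,y,th):
    im=np.zeros((420,560),np.uint8);A=th+np.radians(np.linspace(-81,81,28))
    for i in range(27):
        q=[[x+r*np.cos(A[j]),y+r*np.sin(A[j]),z] for j in(i,i+1) for r in(.049,.064) for z in(0,.055)]
        cv2.fillConvexPoly(im,np.round(cv2.convexHull(proj(p,q).astype(np.float32))*16).astype(np.int32),1,shift=4)
    return im>0
def lantern(views,c=(.545,-.226)):
    ms=[orange(p,b) for p,b in views]
    f=lambda v:sum(1-(r&m).sum()/(r|m).sum() for (p,b),m in zip(views,ms) for r in [render(p,*v)])
    r=differential_evolution(f,[(c[0]-.03,c[0]+.03),(c[1]-.03,c[1]+.03),(-.6,.6)],seed=0,maxiter=40,popsize=10);return r.x,r.fun,[m.sum() for m in ms]
E
python3 - <<'E'
from fit import *
w=dict(np.load("w1.npz"));t=camera("top")
print("w",lantern([(w,(290,130,395,200))]));print("t",lantern([(t,(325,150,385,182))]))
a,sa=red(w,(200,45,255,100));print(a,sa,onz(w,a,.149))
h=cv2.cvtColor(w["image"][140:170,205:245],cv2.COLOR_BGR2HSV);m=((h[...,1]<60)&(h[...,2]>200)).astype(np.uint8)
n,l,st,c=cv2.connectedComponentsWithStats(m);k=1+np.argmax(st[1:,4]);print(c[k]+[205,140],onz(w,c[k]+[205,140],.083))
E
```

```text
w (array([ 0.53807978, -0.22491125,  0.03708931]), np.float64(0.1451706188548294), [np.int64(1496)])
t (array([ 0.53678759, -0.22515059,  0.10985151]), np.float64(0.24448897795591185), [np.int64(378)])
[225.20469083  69.69509595] [  8   8  35  35 938] [[ 0.68594094 -0.07926857  0.149     ]]
[224.87190684 153.73362445] [[ 0.59289518 -0.06189437  0.083     ]]
```

Run:
```python
from h import *
print(todo([.685,-.080,.17],down([0,-1])))
```

```text
[-1.554e+00 -3.123e+00  3.999e+00 -1.200e-02 -3.000e-02 -3.000e-03]
```

play_rows(steps=[-0.4, -0.8, 0.4, 0, 0, 0, -0.8, -1.6, 0.8, 0, 0, 0, -1.2, -2.4, 1.2, 0, 0, 0, -1.5, -3.05, 1.6, 0, 0, 0, -1.55, -3.12, 2.4, 0, 0, 0, -1.55, -3.12, 3.2, 0, 0, 0, -1.55, -3.12, 3.9, 0, 0, 0, -1.55, -3.12, 4, 0, 0, 0])

```text
time_s: 2.95
eef_pos: [0.6802, -0.0816, 0.1629]
tool_rot: [-0.004, -0.706, 0.708, 0.003]
force: [-1.4, 0.2, -1.2]
width: 0.0005
```

Run:
```python
from h import *
p=camera("wrist");s=camera("scene");o=sensors.get_obs();print(o["eef_pos"],o["force"],todo([.685,-.080,.155],down([0,-1])))
im=np.hstack([cv2.resize(p["image"],(400,300)),cv2.resize(s["image"][160:310,130:330],(400,300))]);cv2.imwrite("pics/w2.png",im)
```

```text
[ 0.68300164 -0.08170927  0.16823282] [ 0.05051178 -0.27597831 -0.1457523 ] [-0.044 -0.051  0.331  0.036 -0.026 -0.028]
```

View pics/w2.png

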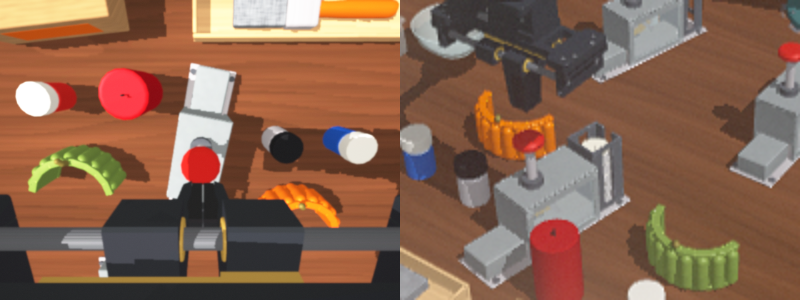

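Run:
```python
from h import *
p=camera("wrist");s=camera("scene");t=camera("top");o=sensors.get_obs();e=o["eef_pos"];print(e,p["eye"])
a,sa=red(p,(240,190,320,270));print(a,sa,onz(p,a,.148),"tcp px",proj(p,e))
b,sb=red(s,(180,218,210,240));print(b,sb,"tri",tri(p,a,s,b),"tcp scene",proj(s,e))
```

```text
[ 0.68643573 -0.0813679   0.17329737] [ 0.759843   -0.08123759  0.34066875]
[280.28951256 232.26489414] [  15   18   52   49 2031] [[ 0.68755986 -0.07917853  0.148     ]] tcp px [[283.72521181 249.39522112]]
[193.65942029 230.10869565] [  6   7  16  11 138] tri (array([ 0.68730269, -0.07909637,  0.1477096 ]), np.float64(0.0003189015078198895)) tcp scene [[192.08354605 220.4704222 ]]
```

play_rows(steps=[-0.06, -0.03, 0.3, 0, 0, 0, -0.06, -0.03, 0.55, 0, 0, 0, -0.06, -0.03, 0.72, 0, 0, 0, -0.06, -0.03, 0.9, 0, 0, 0, -0.06, -0.03, 1.08, 0, 0, 0, -0.06, -0.03, 1.26, 0, 0, 0, -0.06, -0.03, 1.44, 0, 0, 0, -0.06, -0.03, 1.6, 0, 0, 0])

```text
time_s: 3.87
eef_pos: [0.6876, -0.079, 0.1097]
tool_rot: [0.001, -0.707, 0.708, -0.003]
force: [-4.1, 1.2, 8.1]
width: 0.0004
```

Run:
```python
from h import *
t=camera("top");o=sensors.get_obs();print(o["eef_pos"],o["force"]);s=camera("scene");
im=np.hstack([cv2.resize(t["image"][90:210,250:410],(400,300)),cv2.resize(s["image"][160:310,130:330],(400,300))]);cv2.imwrite("pics/w3.png",im)
```

```text
[ 0.68752456 -0.07898676  0.10822918] [-0.86919882  1.63245438  4.37056313]
```

View pics/w3.png

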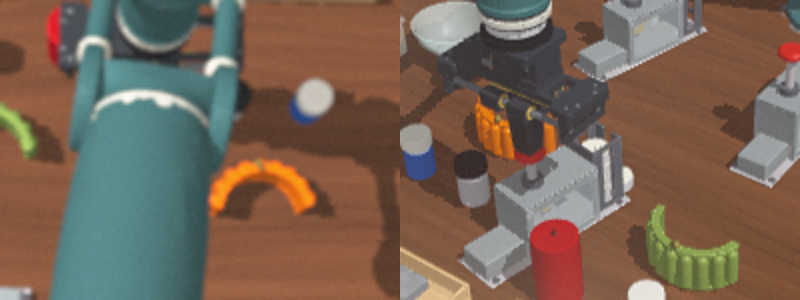

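Run:
```python
from h import *
s=camera("scene");o=sensors.get_obs();print(o["eef_pos"],o["force"])
for z in(.15,.14,.13,.12,.11): print(z,proj(s,[.687,-.079,z])[0])
x0,y0=185,225
h=cv2.cvtColor(s["image"],cv2.COLOR_BGR2HSV);m=(((h[...,0]<6)|(h[...,0]>174))&(h[...,1]>150)&(h[...,2]>80))
ys,xs=np.nonzero(m[215:262,175:215]);print(xs.min()+175,xs.max()+175,ys.min()+215,ys.max()+215)
cv2.imwrite("pics/w4.png",cv2.resize(s["image"][190:270,150:257],(800,600),interpolation=cv2.INTER_CUBIC))
```

```text
[ 0.68754992 -0.07897184  0.10881212] [-1.6799889   0.89044225  3.19645303]
0.15 [193.63107782 229.28111781]
0.14 [194.00998419 232.79694837]
0.13 [194.38519773 236.27851357]
0.12 [194.75677216 239.72631191]
0.11 [195.12476017 243.14083225]
187 202 234 241
```

View pics/w4.png

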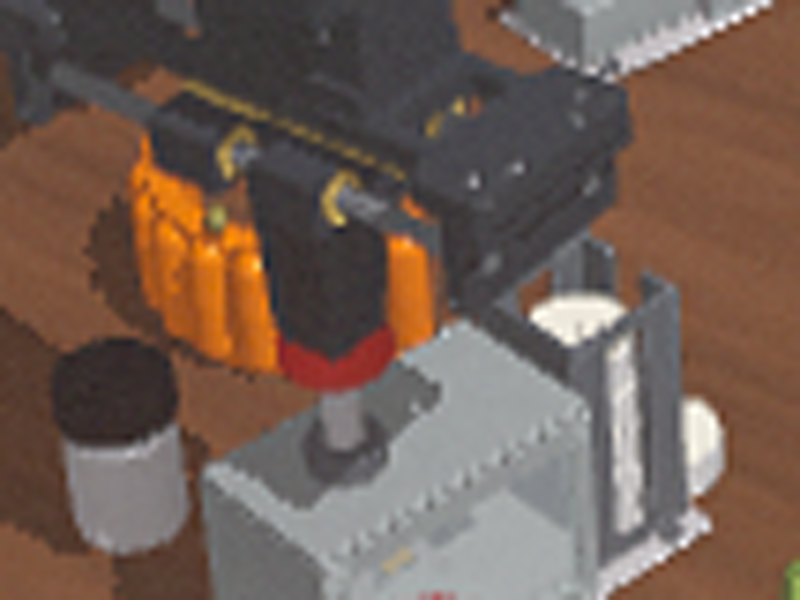

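The plunger head has dropped only about 6 px in the scene view, which is roughly 17 mm of its 40 mm. The tealight is still half in the gate at (700,445). So the real fingertips end about 22 mm above the reported TCP, and I'll keep pressing in the same stroke, guided by the force.

play_rows(steps=[0, 0, 0.15, 0, 0, 0, 0, 0, 0.3, 0, 0, 0, 0, 0, 0.43, 0, 0, 0, 0, 0, 0.55, 0, 0, 0, 0, 0, 0.6, 0, 0, 0, 0, 0, 0.62, 0, 0, 0])

```text
time_s: 4.52
eef_pos: [0.688, -0.079, 0.085]
tool_rot: [0.001, -0.707, 0.708, -0.003]
force: [-3.3, 1.2, 7.2]
width: 0.0006
```

Run:
```python
from h import *
s=camera("scene");o=sensors.get_obs();print(o["eef_pos"],o["force"])
h=cv2.cvtColor(s["image"],cv2.COLOR_BGR2HSV);m=(((h[...,0]<6)|(h[...,0]>174))&(h[...,1]>150)&(h[...,2]>80))
ys,xs=np.nonzero(m[215:258,175:215]);print(xs.min()+175,xs.max()+175,ys.min()+215,ys.max()+215)
np.save("s5.npy",s["image"])
```

```text
[ 0.68798113 -0.07904053  0.08494734] [-2.02988399  0.58013261  5.37315672]
188 202 241 249
```

play_rows(steps=[0, 0, 0.03, 0, 0, 0, 0, 0, 0.06, 0, 0, 0, 0, 0, 0.09, 0, 0, 0])

```text
time_s: 4.82
eef_pos: [0.6881, -0.079, 0.0845]
tool_rot: [0.001, -0.707, 0.708, -0.003]
force: [-8.9, 1.0, 20.2]
width: 0.0007
```

play_rows(steps=[0, 0, -0.2, 0, 0, 0, 0, 0, -0.45, 0, 0, 0, 0, 0, -0.75, 0, 0, 0, 0, 0, -1.1, 0, 0, 0, 0, 0, -1.6, 0, 0, 0, 0, 0, -2.3, 0, 0, 0, 0, 0, -3, 0, 0, 0, 0, 0, -3.6, 0, 0, 0])

```text
time_s: 5.48
eef_pos: [0.6879, -0.0787, 0.2315]
tool_rot: [0.001, -0.707, 0.708, -0.004]
force: [-0.1, -0.1, 0.3]
width: 0.0002
```

Run:
```python
from h import *
s=camera("scene");o=sensors.get_obs();print(o["eef_pos"],o["force"]);w=camera("wrist")
print(red(s,(180,218,210,240)))
print(proj(w,[.503,-.045,0]),proj(s,[.503,-.045,.0]),proj(s,o["eef_pos"]))
cv2.imwrite("pics/w5.png",np.hstack([cv2.resize(w["image"],(400,300)),cv2.resize(s["image"][160:310,130:330],(400,300))]))
```

```text
[ 0.6907515  -0.07909029  0.23795827] [ 1.18457021 -0.56430855  4.0019108 ]
(array([193.61151079, 230.08633094]), array([  6,   7,  16,  11, 139], dtype=int32))
[[260.70522897 305.45421561]] [[254.76916446 243.23111674]] [[188.93520386 197.60532755]]
```

View pics/w5.png

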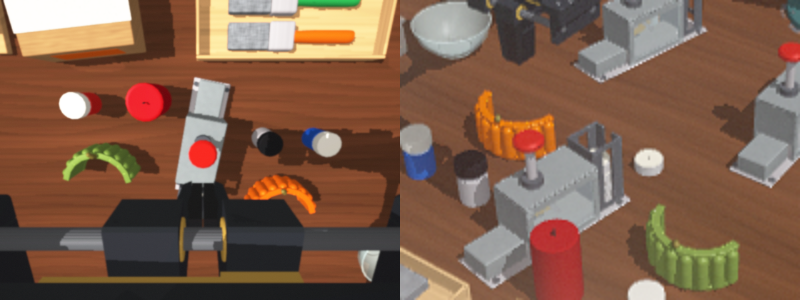

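play_rows(steps=[-0.25, 0.8, 0, 0, 0, 0, -0.5, 1.6, 0, 0, 0, 0, -0.75, 2.4, 0, 0, 0, 0, -1.0, 3.2, 0, 0, 0, 0, -1.3, 4, 0, 0, 0, 0, -1.6, 4.8, 0, 0, 0, 0, -1.9, 5.6, 0, 0, 0, 0, -2.1, 6.1, 0, 0, 0, 0])

```text
time_s: 6.25
eef_pos: [0.4437, 0.006, 0.2306]
tool_rot: [0.003, -0.707, 0.707, -0.007]
force: [-0.6, -0.3, 0.7]
width: 0.0006
```

```bash
cat >> fit.py <<'E'
def white(p,guess,r=28,z=.016):
    u,v=np.round(proj(p,[*guess,z])[0]).astype(int);x0,y0=max(u-r,0),max(v-r,0)
    h=cv2.cvtColor(p["image"][y0:v+r,x0:u+r],cv2.COLOR_BGR2HSV);m=((h[...,1]<70)&(h[...,2]>150)).astype(np.uint8)
    n,l,st,c=cv2.connectedComponentsWithStats(m);k=1+np.argmax(st[1:,4]);return c[k]+[x0,y0],st[k]
def tealight(guess,names=("wrist","scene"),r=28):
    P=[camera(n) for n in names];C=[]
    for n,p in zip(names,P):
        try: c,st=white(p,guess,r if n!="scene" else 12);C.append(c);print(n,np.round(c,1),st[2:],np.round(onz(p,c,.014)[0],4))
        except Exception as e: print(n,e);C.append(None)
    if len(names)==2 and all(c is not None for c in C): print("tri",np.round(tri(P[0],C[0],P[1],C[1])[0],4))
    return P
E
python3 - <<'E'
from fit import *
P=tealight((.503,-.045));o=sensors.get_obs();print(o["eef_pos"])
print("lantern",lantern([(P[0],(290,60,560,330))]))
cv2.imwrite("pics/w6.png",P[0]["image"])
E
```

```text
wrist [324.6 132.9] [ 34  33 903] [ 0.5059 -0.0443  0.014 ]
scene [254.4 240.5] [ 15  14 166] [ 0.5081 -0.0422  0.014 ]
tri [ 0.5057 -0.0444  0.0114]
[0.4439696  0.0061469  0.23090475]
lantern (array([ 0.53240778, -0.22416309,  0.13945312]), np.float64(0.46969119329012576), [np.int64(2804)])
```

View pics/w6.png

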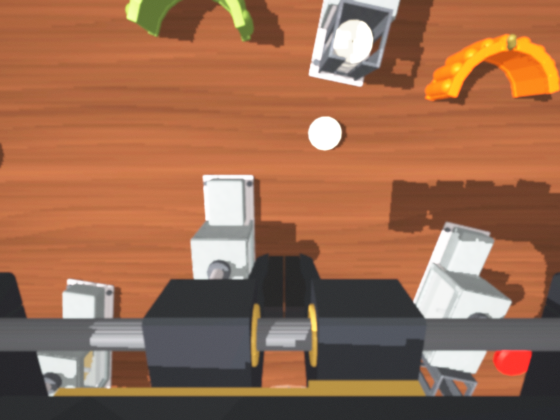

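Run:
```python
from fit import *
w=camera("wrist");o=sensors.get_obs();M=rot(o["tool_rot"]);e=o["eef_pos"]
for d in(0,.02,.025,.03): print(d,[np.round(proj(w,e-M[:,2]*d+M[:,1]*yy+M[:,0]*xx)[0],1) for yy,xx in((0,0),(-.009,-.0175),(-.009,.0175))])
print("tail",onz(w,[[204,177],[252,177]],.003),onz(w,[[253,240],[193,238]],.08))
print(M.round(3),todo([.506,.012,.1],down([0,-1])))
```

```text
0 [array([285.3, 248.5]), array([255.5, 234.3]), array([315.1, 234.3])]
0.02 [array([285.4, 263.4]), array([252.2, 247.9]), array([318.7, 247.9])]
0.025 [array([285.5, 267.7]), array([251.3, 251.8]), array([319.7, 251.8])]
0.03 [array([285.5, 272.3]), array([250.3, 256. ]), array([320.8, 255.9])]
tail [[0.45120027 0.10829164 0.003     ]
 [0.45106601 0.04634787 0.003     ]] [[0.39362739 0.03982389 0.08      ]
 [0.39619416 0.10595746 0.08      ]]
[[-0.    -1.     0.017]
 [-1.     0.    -0.005]
 [ 0.005 -0.017 -1.   ]] [-1.780e-01 -1.442e+00  3.310e+00 -1.990e-01 -5.900e-02 -1.000e-03]
```

play_rows(steps=[-0.05, -0.4, 0.4, 0, 0, 0, -0.1, -0.8, 1, -0.1, 0, 0, -0.18, -1.2, 1.7, -0.2, 0, 0, -0.18, -1.44, 2.4, -0.2, -0.05, 0, -0.18, -1.44, 3.2, -0.2, -0.05, 0, -0.18, -1.44, 3.9, -0.2, -0.05, 0, -0.18, -1.44, 4.3, -0.2, -0.05, 0, -0.18, -1.44, 4.4, -0.2, -0.05, 0])

```text
time_s: 7.07
eef_pos: [0.5046, 0.0114, 0.052]
tool_rot: [-0.003, -0.707, 0.707, 0.002]
force: [0.3, -0.0, -0.2]
width: 0.0004
```

Run:
```python
from fit import *
P=tealight((.506,-.044));o=sensors.get_obs();print(o["eef_pos"],o["force"],o["qpos"],todo([.506,.012,-.018],down([0,-1])))
```

```text
wrist [361.1 225.5] [  56   53 2373] [ 0.5073 -0.0434  0.014 ]
scene [253.8 239.5] [ 13  13 104] [ 0.5058 -0.046   0.014 ]
tri [ 0.5089 -0.0429  0.0175]
[0.50653256 0.011536   0.05502916] [-0.74856816  0.82917576  0.37238305] [-2.57898412e-02  1.06053977e-01  2.10599316e+00 -1.04058343e-03
  9.32324216e-01  1.54610399e+00] [-0.013  0.008  1.826  0.032 -0.009 -0.005]
```

play_rows(steps=[0, 0, 0.4, 0, 0, 0, 0, 0, 0.8, 0, 0, 0, 0, 0, 1.15, 0, 0, 0, 0, 0, 1.4, 0, 0, 0, 0, 0, 1.55, 0, 0, 0, 0, 0, 1.65, 0, 0, 0, 0, 0, 1.75, 0, 0, 0, 0, 0, 1.8, 0, 0, 0])

```text
time_s: 7.83
eef_pos: [0.5071, 0.0114, -0.0166]
tool_rot: [-0.001, -0.707, 0.707, 0.0]
force: [-0.1, -0.4, -0.2]
width: 0.0008
```

Run:
```python
from fit import *
P=tealight((.507,-.0435));o=sensors.get_obs();print(o["eef_pos"],o["force"],todo([.507,.012,-.018],down([0,-1])))
im=P[1]["image"];cv2.imwrite("pics/w7.png",np.hstack([cv2.resize(P[0]["image"],(400,300)),cv2.resize(im[205:265,215:295],(400,300),interpolation=cv2.INTER_CUBIC)]))
```

```text
wrist [397.2 268.8] [  56   54 2019] [ 0.5109 -0.0452  0.014 ]
scene [254.1 239.1] [13  9 97] [ 0.5039 -0.0462  0.014 ]
tri [ 0.5157 -0.0395  0.0249]
[ 0.50659666  0.0114452  -0.01677638] [ 0.00393441 -0.0394961  -0.44347449] [-0.014 -0.01   0.031  0.028 -0.009 -0.005]
```

View pics/w7.png

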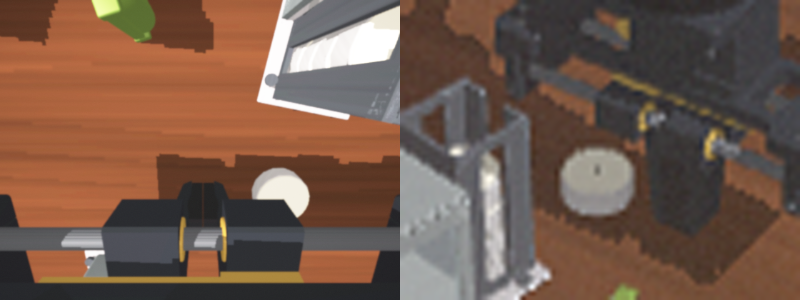

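The fingertips stand close to the table, to the right of the tealight (600,180) in the scene crop, with the tealight between them and the gate. I'll start the sideways nudge towards -y.

play_rows(steps=[0.25, -0.01, 0.05, 0, 0, 0, 0.42, -0.01, 0.05, 0, 0, 0, 0.54, -0.01, 0.05, 0, 0, 0, 0.66, -0.01, 0.05, 0, 0, 0, 0.82, -0.01, 0.05, 0, 0, 0, 1.0, -0.01, 0.05, 0, 0, 0, 1.18, -0.01, 0.05, 0, 0, 0, 1.35, -0.01, 0.05, 0, 0, 0])

```text
time_s: 8.6
eef_pos: [0.507, -0.0434, -0.0187]
tool_rot: [-0.001, -0.707, 0.707, 0.001]
force: [-0.7, 0.7, -0.2]
width: 0.0005
```

Run:
```python
from fit import *
s=camera("scene");t=camera("top");o=sensors.get_obs();print(o["eef_pos"],o["force"]);e=o["eef_pos"]
g=(e[0],e[1]-.031);print("guess",g)
for p in(s,t):
    c,st=white(p,g,13);print(c,st,onz(p,c,.014))
cv2.imwrite("pics/w8.png",np.hstack([cv2.resize(t["image"][130:220,250:370],(400,300),interpolation=cv2.INTER_CUBIC),cv2.resize(s["image"][195:270,180:280],(400,300),interpolation=cv2.INTER_CUBIC)]))
```

```text
[ 0.50702257 -0.04368212 -0.01871714] [-0.0787793   0.97521057 -0.2049321 ]
guess (np.float64(0.5070225691916528), np.float64(-0.07468211681808251))
[243.53191489 234.9787234 ] [ 9  9  6  9 47] [[ 0.50533648 -0.07914444  0.014     ]]
[313.5625 181.    ] [24  3  2  9 16] [[ 0.52485607 -0.10931771  0.014     ]]
```

View pics/w8.png

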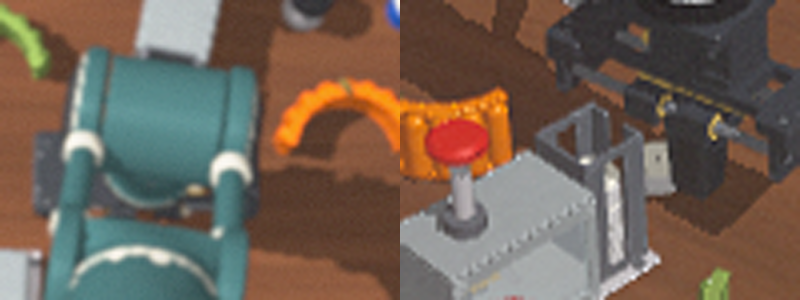

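play_rows(steps=[0.12, 0, 0, 0, 0, 0, 0.3, 0, 0, 0, 0, 0, 0.5, 0, 0, 0, 0, 0, 0.72, 0, 0, 0, 0, 0, 0.94, 0, 0, 0, 0, 0, 1.16, 0, 0, 0, 0, 0, 1.36, 0, 0, 0, 0, 0, 1.5, 0, 0, 0, 0, 0])

```text
time_s: 9.37
eef_pos: [0.507, -0.1049, -0.0186]
tool_rot: [-0.001, -0.706, 0.708, 0.0]
force: [0.4, 0.2, -0.9]
width: 0.0007
```

Run:
```python
from fit import *
s=camera("scene");w=camera("wrist");o=sensors.get_obs();e=o["eef_pos"];print(e,o["force"])
for d in(.031,.0365): print(d,proj(s,[e[0],e[1]-d,.014]),proj(w,[e[0],e[1]-d,.016]))
for p,r in((s,14),(w,45)):
    try: c,st=white(p,(e[0],e[1]-.034),r);print(c,st,onz(p,c,.014))
    except Exception as x: print(x)
np.save("w9.npy",w["image"]);np.save("s9.npy",s["image"])
```

```text
[ 0.5071138  -0.10473889 -0.0185343 ] [ 0.18199233 -0.94571626 -0.36454186]
0.031 [[226.01633495 227.99501886]] [[345.92273339 279.62781833]]
0.0365 [[224.38530018 227.29604821]] [[357.05584976 279.57749347]]
[214.98305085 237.55932203] [ 0 20 13  8 59] [[ 0.55537805 -0.1345231   0.014     ]]
[349.9688747  260.20151636] [   7    2   76   42 2506] [[ 0.51667223 -0.13758648  0.014     ]]
```

Run:
```python
from fit import *
w=camera("wrist");h=cv2.cvtColor(w["image"],cv2.COLOR_BGR2HSV);m=((h[...,1]<70)&(h[...,2]>150)).astype(np.uint8)
m[:, :300]=0;m[:225]=0;n,l,st,c=cv2.connectedComponentsWithStats(m);k=1+np.argmax(st[1:,4]);print(st[k])
b=(l==k);top=[(u,np.nonzero(b[:,u])[0].min()) for u in range(300,400) if b[:,u].any()]
X=onz(w,np.array(top),.0155);
f=lambda q:np.hypot(X[:,0]-q[0],X[:,1]-q[1])-.019
from scipy.optimize import least_squares
r=least_squares(f,[.507,-.137],loss="soft_l1",f_scale=.001);print(r.x,np.abs(r.fun).mean(),X[::12,:2].round(4).tolist())
o=sensors.get_obs();print(o["eef_pos"])
```

```text
[ 315  237   76   42 2530]
[ 0.51022422 -0.13589947] 0.00038378388296405946 [[0.5181, -0.1196], [0.5259, -0.1251], [0.5289, -0.1307], [0.5294, -0.1364], [0.5278, -0.1422], [0.5237, -0.1482], [0.5157, -0.1547]]
[ 0.50696118 -0.10424805 -0.01861115]
```

play_rows(steps=[0.12, 0, 0, 0, 0, 0, 0.3, 0, 0, 0, 0, 0, 0.5, 0, 0, 0, 0, 0, 0.7, 0, 0, 0, 0, 0, 0.9, 0, 0, 0, 0, 0, 1.08, 0, 0, 0, 0, 0, 1.2, 0, 0, 0, 0, 0])

```text
time_s: 10.1
eef_pos: [0.5069, -0.1534, -0.0185]
tool_rot: [-0.001, -0.706, 0.708, 0.0]
force: [-0.3, -0.0, 0.6]
width: 0.0004
```

```bash
cat >> fit.py <<'E'
from scipy.optimize import least_squares
def rim(w,guess,cols=(300,420),row0=225):
    """centre of the tealight from the far rim of its top in the wrist picture"""
    h=cv2.cvtColor(w["image"],cv2.COLOR_BGR2HSV);m=((h[...,1]<70)&(h[...,2]>130)).astype(np.uint8)
    m[:,:cols[0]]=0;m[:,cols[1]:]=0;m[:row0]=0;n,l,st,c=cv2.connectedComponentsWithStats(m);k=1+np.argmax(st[1:,4]);b=l==k
    X=onz(w,np.array([(u,np.nonzero(b[:,u])[0].min()) for u in range(*cols) if b[:,u].any()]),.0155)
    r=least_squares(lambda q:np.hypot(X[:,0]-q[0],X[:,1]-q[1])-.019,guess,loss="soft_l1",f_scale=.001);return r.x,np.abs(r.fun).mean(),st[k]
E
python3 - <<'E'
from fit import *
w=camera("wrist");o=sensors.get_obs();e=o["eef_pos"];print(e,o["force"],rim(w,(e[0],e[1]-.031)));print(lantern([(w,(300,0,560,280))],(.538,-.225)))
E
```

```text
[ 0.50705442 -0.15384614 -0.01846542] [ 0.25485883 -0.65948963 -0.18649692] (array([ 0.51013004, -0.18366589]), np.float64(0.0006266351189750852), array([ 313,  236,   77,   44, 2601], dtype=int32))
(array([ 0.53930258, -0.22508786, -0.02172884]), np.float64(0.3390598607506282), [np.int64(16580)])
```

play_rows(steps=[0.12, 0, 0, 0, 0, 0, 0.28, 0, 0, 0, 0, 0, 0.45, 0, 0, 0, 0, 0, 0.62, 0, 0, 0, 0, 0, 0.78, 0, 0, 0, 0, 0, 0.92, 0, 0, 0, 0, 0, 1.02, 0, 0, 0, 0, 0])

```text
time_s: 10.73
eef_pos: [0.507, -0.1955, -0.0184]
tool_rot: [-0.001, -0.706, 0.709, -0.0]
force: [-0.9, 0.4, 0.3]
width: 0.0006
```

Run:
```python
from fit import *
w=camera("wrist");o=sensors.get_obs();e=o["eef_pos"];print(e,o["force"],rim(w,(e[0],e[1]-.031)));print(lantern([(w,(200,0,560,280))],(.538,-.225)))
```

```text
[ 0.50707433 -0.19590356 -0.01831258] [ 0.16179842  0.23010961 -0.03811033] (array([ 0.51058026, -0.22554108]), np.float64(0.0003089954956629643), array([ 313,  236,   76,   44, 2663], dtype=int32))
(array([ 0.5380635 , -0.22345917,  0.03740072]), np.float64(0.4255752212389381), [np.int64(19713)])
```

play_rows(steps=[-0.25, 0, 0, 0, 0, 0, -0.35, 0, -0.3, 0, 0, 0, -0.35, 0.1, -1.0, 0, 0, 0, 0.1, 0.7, -1.2, 0, 0, 0, 0.74, 1.1, -1.2, 0, 0, 0, 0.74, 1.1, -1.2, 0, 0, 0, 0.74, 1.1, -0.7, 0, 0, 0, 0.74, 1.1, -0.4, 0, 0, 0])

```text
time_s: 11.45
eef_pos: [0.4634, -0.225, -0.0018]
tool_rot: [-0.001, -0.705, 0.709, -0.001]
force: [0.1, -0.1, -1.3]
width: 0.0007
```

Run:
```python
from fit import *
w=camera("wrist");o=sensors.get_obs();e=o["eef_pos"];print(e,o["force"],o["qpos"][[0,5]],rim(w,(.5105,-.2255),(200,400),150))
print(lantern([(w,(150,0,450,280))],(.538,-.225)))
print(todo([.465,-.225,-.018],down([0,-1])))
cv2.imwrite("pics/w10.png",w["image"])
```

```text
[ 0.46108218 -0.22352579 -0.00475705] [-1.96576292 -0.21065993 -1.27422359] [-0.49851726  1.07852884] (array([ 0.50621886, -0.22877455]), np.float64(0.0002080520015094439), array([ 254,  150,   76,   74, 4448], dtype=int32))
(array([ 0.53954253, -0.22404626,  0.01661133]), np.float64(0.2912051542297339), [np.int64(16236)])
[ 0.037 -0.1    0.331  0.055  0.002 -0.049]
```

View pics/w10.png

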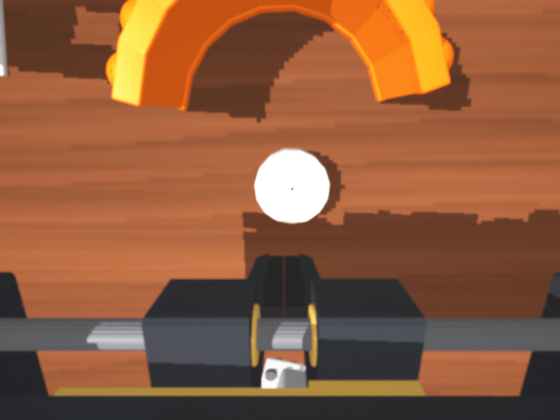

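The tealight stands at pixel (292,187), in front of the opening. The middle between the lantern's inner edges, (188,108) and (378,100), is at column 283, so the tealight sits about 4 mm too far to -y. I'll re-measure and then push in at a slight angle.

Run:
```python
from fit import *
w=camera("wrist");o=sensors.get_obs();e=o["eef_pos"];print(e,rim(w,(.5105,-.2255),(200,400),115))
v,f,_=lantern([(w,(60,0,500,240))],(.538,-.225));print("lantern",v,f)
h=cv2.cvtColor(w["image"],cv2.COLOR_BGR2HSV)
t=rim(w,(.5105,-.2255),(200,400),115)[0];n=v[:2]-t;print("dist",np.linalg.norm(n),"ang",np.degrees(np.arctan2(n[1],n[0])))
n/=np.linalg.norm(n);a=np.arctan2(n[1],n[0]);s=t-n*.037
print("todo",todo([*s,-.018],down([np.sin(a),-np.cos(a)])),"tip px",proj(w,e+[0.009,0,.026]))
# inner corners at the top of the ends for a check
print(onz(w,[[188,108],[378,100]],.054))
```

```text
[ 0.46085516 -0.22328443 -0.00426945] (array([ 0.50636278, -0.22874259]), np.float64(0.00018652605454766403), array([ 257,  144,   77,   78, 4695], dtype=int32))
lantern [ 0.53975406 -0.22414966  0.02073302] 0.2689929742388759
dist 0.03370567570218898 ang 7.831818186231174
todo [ 0.262 -0.224  0.342  0.067  0.013 -1.61 ] tip px [[283.87453818 256.77452303]]
[[ 0.54113471 -0.19070205  0.054     ]
 [ 0.54334832 -0.25580233  0.054     ]]
```

play_rows(steps=[0.13, -0.1, 0, 0, 0, -0.8, 0.26, -0.15, 0, 0, 0, -1.6, 0.26, -0.2, 0.1, 0, 0, -1.6, 0.26, -0.2, 0.22, 0, 0, -1.6, 0.26, -0.2, 0.32, 0, 0, -1.6, 0.26, -0.2, 0.34, 0, 0, -1.6])

```text
time_s: 12.05
eef_pos: [0.4679, -0.2327, -0.019]
tool_rot: [0.002, 0.753, -0.658, -0.004]
force: [-0.2, -0.2, -0.2]
width: 0.0009
```

Run:
```python
from fit import *
w=camera("wrist");o=sensors.get_obs();e=o["eef_pos"];M=rot(o["tool_rot"]);t,r,st=rim(w,(.5105,-.2255),(200,400),115);print(e,o["force"],t,r,st,"normal",-M[:,1])
v,f,_=lantern([(w,(60,0,500,240))],(.538,-.225));print("lantern",v,f)
d=t-e[:2];print("ahead, side",d@-M[:2,1],d@M[:2,0])
d=v[:2]-t;print("to go ahead, side",d@-M[:2,1],d@M[:2,0])
```

```text
[ 0.46781587 -0.23278754 -0.0189351 ] [ 0.56568508  0.80633006 -0.71331704] [ 0.50701069 -0.22872557] 0.0002504008776835798 [ 246  161   84   84 5454] normal [ 0.99082116  0.13497068 -0.00750633]
lantern [ 0.53955569 -0.22374587  0.01898011] 0.23504560085836912
ahead, side 0.039383307855226674 0.0012646240048533983
to go ahead, side 0.03291838690448163 -0.0005421039563524627
```

play_rows(steps=[0, -0.08, 0, 0, 0, 0, 0, -0.18, 0, 0, 0, 0, 0, -0.28, 0, 0, 0, 0, 0, -0.4, 0, 0, 0, 0, 0, -0.52, 0, 0, 0, 0, 0, -0.64, 0, 0, 0, 0, 0, -0.74, 0, 0, 0, 0, 0, -0.8, 0, 0, 0, 0])

```text
time_s: 12.77
eef_pos: [0.5004, -0.2285, -0.019]
tool_rot: [0.002, 0.753, -0.658, -0.003]
force: [0.3, 0.2, -0.4]
width: 0.0008
```

```bash
cat > c.py <<'E'
from fit import *
w=camera("wrist");o=sensors.get_obs();e=o["eef_pos"];M=rot(o["tool_rot"]);t,r,st=rim(w,(.53,-.2255),(200,400),115);print(e,o["force"],t,r,st)
v,f,_=lantern([(w,(60,0,500,240))],(.538,-.225));print("lantern",v,f)
d=t-e[:2];print("ahead, side",d@-M[:2,1],d@M[:2,0])
d=v[:2]-t;print("to go ahead, side",d@-M[:2,1],d@M[:2,0])
E
python3 c.py
```

```text
[ 0.50065756 -0.22853851 -0.01897509] [ 0.52858239 -0.59455057 -0.06663459] [ 0.53080308 -0.22431438] 0.0003165298547143643 [ 244  180   82   83 5228]
lantern [ 0.53769804 -0.22431877  0.04297475] 0.3600554132469026
ahead, side 0.030439162951315674 -0.00010777735641621914
to go ahead, side 0.006830826777011705 0.0009369612748733086
```

play_rows(steps=[0, -0.05, 0, 0, 0, 0, 0, -0.1, 0, 0, 0, 0, 0, -0.15, 0, 0, 0, 0, 0, -0.19, 0, 0, 0, 0, 0, -0.19, 0, 0, 0, 0])

```text
time_s: 13.23
eef_pos: [0.5085, -0.2275, -0.019]
tool_rot: [0.002, 0.753, -0.658, -0.003]
force: [0.6, -0.2, -0.5]
width: 0.0005
```

```bash
python3 c.py
```

```text
[ 0.50831247 -0.22751413 -0.01902377] [-0.09067001  0.08068891 -0.35303993] [ 0.53898904 -0.22327277] 0.0003430510616995583 [ 243  180   83   82 5234]
lantern [ 0.53831031 -0.22382415  0.04535234] 0.38065775641988286
ahead, side 0.03096765683726994 -5.19781973187323e-05
to go ahead, side -0.0007470735788000669 0.0004544815514552895
```

Centred to within about 1 mm. Now I'll back straight off, rise, and take a final look.

play_rows(steps=[0, 0.2, 0, 0, 0, 0, 0, 0.6, 0, 0, 0, 0, 0, 1.1, 0, 0, 0, 0, 0, 1.3, -0.6, 0, 0, 0, 0, 1.4, -1.5, 0, 0, 0, 0, 1.4, -2.5, 0, 0, 0, 0, 1.4, -3.5, 0, 0, 0, 0, 1.4, -4.5, 0, 0, 0])

```text
time_s: 13.95
eef_pos: [0.4526, -0.2351, 0.1627]
tool_rot: [0.002, 0.753, -0.658, -0.004]
force: [0.9, -1.5, -0.9]
width: 0.0007
```

Run:
```python
from fit import *
w=camera("wrist");s=camera("scene");o=sensors.get_obs();print(o["eef_pos"],o["force"],o["time_s"])
c,st=white(w,(.539,-.2235),40);print("tealight",c,st,onz(w,c,.014));u=np.round(proj(w,[.538,-.224,.02])[0]).astype(int)
print(lantern([(w,(u[0]-90,max(u[1]-90,0),u[0]+90,u[1]+60))],(.538,-.225)))
print("plunger",red(s,(180,218,210,240)))
cv2.imwrite("pics/w11.png",np.hstack([cv2.resize(w["image"],(400,300)),cv2.resize(s["image"][160:310,130:330],(400,300),interpolation=cv2.INTER_CUBIC)]))
```

```text
[ 0.45827982 -0.23825876  0.16955978] [ 0.01482853 -0.05302562 -0.35718329] 14.05
tealight [284.37682216 107.08381924] [  20   21   41   43 1372] [[ 0.53720607 -0.22360747  0.014     ]]
(array([ 0.53819388, -0.22418278,  0.03214392]), np.float64(0.42223999999999995), [np.int64(3611)])
plunger (array([193.66666667, 230.11594203]), array([  6,   7,  16,  11, 138], dtype=int32))
```

View pics/w11.png

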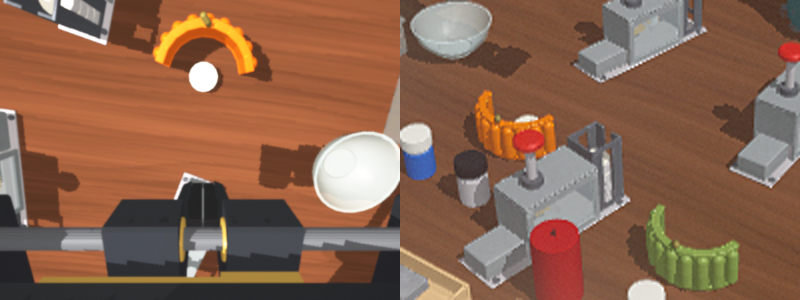

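The final view shows the tealight at (203,76), upright in the middle of the orange lantern. The plunger is up, no second tealight is out, and the gripper is clear. Handing in.

```bash
python3 -c "
from plant import bot; print(bot.hand_in())"
```

```text
the job is handed in; nothing more can be done
None
```

The job is done and handed in at about 14 s of the 58 s allowed. One tealight came out of the farthest dispenser, the one holding tealights, and now stands in the middle of the orange lantern.

- **Press:** I pressed the plunger down to its hard stop. The force rose to 20 N with almost no further travel. The stroke paused about 17 mm down, because the fingertips turned out to end about 25 mm short of the reported TCP. I then finished the same stroke using the force and the camera.
- **Nudge:** With the closed fingertips I pushed the tealight about 180 mm sideways. Then I came round behind it and pushed it about 33 mm in through the lantern's open side. It was not pinched or lifted.

**Last checks:**
- The tealight is at (0.537, -0.224) and the lantern's middle at (0.538, -0.224), so they agree to about 1–2 mm.
- The lantern stayed where it was first measured, within about 1 mm.
- The plunger is back up, and only one tealight is out.
- The gripper is clear, more than 0.15 m above the table.

**Disagreements:** The lantern's fitted heading varied by a few degrees between views, mostly 1 to 3 and at most about 9. The wrist-camera position of the tealight moved 3–4 mm between two stages, so I did the final centring within single wrist pictures.

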